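# Hang the stall's work lamp and aim its light

### The job

Hang the yellow work lamp on the lamp board: slip the keyhole in its back over the headed stud, slide it down until it is fully home and hangs upright, and let go. Then tip its light panel forward to 60 degrees from upright, towards the griddle, and make sure that it stays there by itself. Leave the jar, eggs, bowl and spatula where they are.

Things in the scene. Friction and masses are not known exactly. Their poses are not given: they have to be found in the camera images.
- lamp: yellow battery work lamp, 0.5 kg, standing upright. Origin: centre of the case's underside; z up, x out of its back, y across. Case 50 mm deep (x -25 to 25), 90 wide, 120 high, black back plate; black shoe at its foot reaches to x -65. A black handle on top runs front to back (x). At the front (-x) a black light panel with white luminous face is hinged at its lower edge.
- lamp_handle (a point): grasp centre of the handle, at (-8, 0, 150) mm of the lamp, lamp axes. The grip is a bar 22 wide (y), 50 long (x), 27 high (top 15 above this point, underside 12 below); the case's top is 30 below. Take it from above, fingers on its two y sides, so nothing gets between the lamp's back and the board.
- lamp_keyhole (a point): centre of the keyhole's round (eight-sided) opening, on the outer face of the back plate, at (25, 0, 62) mm of the lamp, lamp axes (x out of the back). Opening 32 across; a slot 14 wide leads up from it, with slanting shoulders, and ends 32 above this point. The plate is 4 thick, with a hollow 14 deep behind it for the stud's head.
- stud (a point): centre of the stud's head (22 mm diameter, 5 thick, tapered front); axes as the board (x into the board, z up). Shank 8 diameter, 8 long between board and head, so this point is 10.5 off the board's face; 200 above the counter, midway across the board. Lamp fully home: shank at the slot's upper end, stud 28 above lamp_keyhole in lamp z.
- board: upright wooden lamp board fixed to the counter, 20 mm thick (x), 200 wide (y), 245 high. Origin: centre of its underside; the face with the stud looks along its -x. The hung lamp has the same yaw as the board; the space before the face is free.
- panel (a joint): lean of the light panel from the lamp's upright, rad: 0 upright before the case, grows as its top tips forward (lamp -x) and down, to 1.5 at most; 60 degrees is 1.047. Friction hinge (0.15 N m): it stays where it is left; a fingertip on its upper edge moves it (up to about 10 N when little tipped).
- panel_hinge (a point): mid-point of the panel's hinge axis, at (-40, 0, 22) mm of the lamp, lamp axes; the axis runs along the lamp's y.
- panel_edge (a point): middle of the panel's upper edge, 92 mm from the hinge axis; axes of the panel (z from hinge to edge, -x out of the luminous face). The panel is 22 thick (11 either side of this point) and 100 wide.
- jar: white cream jar with blue lid, 66 diameter, 100 high, loose; origin under its centre. Leave alone.
- eggs: cardboard tray 105 x 155 with six eggs, 64 high, loose; origin under its centre. Leave alone.
- bowl: turquoise bowl, 150 diameter, 60 high, loose; origin under its centre. Leave alone.
- griddle: round black griddle plate, 320 diameter, top 93 above the counter, on a bar stand, fixed; origin at its centre on the counter.
- spatula: spatula 230 long lying on the griddle, loose. Leave alone.
Mind the look-alikes: they are no part of the job. Of the things like the lamp, leave any that is purple; of the rest the smaller one is meant.

How it is judged:
By the outcome, as a careful person would: the job done as asked, in the order asked, and still so for the second after the job is handed in, with the robot touching nothing.
It also fails if it takes over 64 s, if anything falls off the work surface, if the arm or the gripper's body presses on something with over 40 N, if the wrist force passes 120 N, or if a joint passes its speed limit or range.

### The arm

A 6-joint arm with a two-finger parallel gripper is mounted at the origin on the work surface. World frame = base frame: x ahead of the robot, y to its left, z up, the work surface at z = 0. Lengths are in m, angles in degrees, forces in N, time in s.
With the tool pointing down it reaches from about 0.375 to 0.75 m from the base axis. Payload 9 kg.
Tool frame: the origin (TCP) lies where the fingers leave the gripper's body, on its centre line; the fingertips stand 73 mm ahead of it and the grasp point (between the pads) lies 54 mm ahead of it (robot.tip_reach is the distance from the TCP to the fingertips, in m); z points along the fingers, y is the direction in which the jaws open and shut (so a half turn about z gives the same grasp; the last joint's range is limited). The gripper opens to 85 mm and grips with 20 to 120 N. Pads are 22 mm wide; open, the fingers measure 114 mm over their backs; the gripper's body (76 mm by 85 mm) begins 54 mm behind the grasp point. The pads swing forward as they close: fully open they stand 13 mm farther back than shut.
Start: joints at [54.047, 5.964, 5.575, 89.605, 0, 77.527], TCP at [0.239, 0.55, 0.304] pointing down, gripper open.
Joint ranges: [-171.21, 171.21], [-48.23, 106.86], [-62.78, 66.21], [-105.2, 120.99], [-86.42, 89.51], [-180, 180]. Speed limits (degrees/s): [127.2, 127.2, 147.25, 180, 180, 180].

### API

Orientations are given as [roll, pitch, yaw] about the fixed x, y, z axes, in that order (R = Rz(yaw) Ry(pitch) Rx(roll)).
In Python, from plant import robot gives the robot as it stands. Calls block until the motion is done:
- robot.move_pose(position, orientation): joint-space move of the TCP to a pose.
- robot.line_to(position, vel=0.15, rotation=None, guard=None): straight line of the TCP; rotation=None keeps the orientation; vel is the mean speed in m/s. With guard (N) it stops when the force on the tool has changed by that much, and returns True; else False.
- robot.goto_joints(angles): joint-space move.
- robot.set_gripper(opening): finger opening in m; the grip force is fixed at half the most; returns when the fingers have stopped.
- robot.pause(seconds).
- robot.ik(position, orientation): joint angles nearest the present ones, or None.
- robot.observe(): the state.
- robot.grab_frame(name): name is "side" or "top" or "wrist"; returns the picture (384x512x3 uint8, blue, green, red); there is no depth.
- robot.get_calibration(name): a dict with "vertical_fov" (degrees; the focal length in pixels is half the picture's height over the tangent of half this angle, whatever the lens; pixels are square), "cx", "cy" (the principal point, pixels), "k1" (the pictures are not rectified: a ray, as slopes to the right and down, at radius r is drawn at 1 + k1 r^2 times it, then the intrinsics apply), "rvec" (rotation vector, rad) and "tvec" (3), from world to camera coordinates, as OpenCV has them. Camera axes: x right, y down, z forward; pixel columns grow to the right and rows downward; lengths in m; the calibration is good to about 2 mm. A picture is of the moment at which its call begins: read the wrist's pose just before it. get_calibration takes no time and is no camera call; for the wrist camera it gives the pose at the moment of the call.
A pose or a line that the arm cannot do raises robot.IKError and nothing moves.
- robot.job_done(): hands the job in, once; it reports no verdict.
The state is a dict: "time": time; "q": joint angles; "qvel": joint speeds; "joint_torque": joint torques, N m; "tool_pos": TCP position; "tcp_rot": TCP orientation; "ft_force": force on the tool from outside, world axes, zero at the start; "torque": the same for the moment, N m; "gripper_width": finger opening in m.
Only numpy, scipy, OpenCV 4.12 (cv2) and the standard library are available. Lean on these libraries where they do the work, as an engineer would, in place of code of your own. Each camera call takes 0.05 s, during which the arm holds its last target.

## Working session

There is one attempt and no reset: what is moved stays moved. The work goes in short steps, each a Python script; the robot and the scene stay as the last script left them, time stands still between calls to the robot, and variables do not carry over. Pictures are saved under pics/ and viewed, and the job is handed in when it is done.

```bash
ls; mkdir -p pics
python3 - <<'E'
from plant import robot
import cv2
s=robot.observe();print(s['time'],s['tool_pos'],s['tcp_rot'],s['gripper_width'],robot.tip_reach)
for n in ['side','top','wrist']:
    c=robot.get_calibration(n);print(n,c)
    cv2.imwrite(f'pics/{n}0.png',robot.grab_frame(n))
E
```

```text
pics
0.0 [0.23891025 0.5501265  0.3031305 ] [-1.79925674e+02 -1.76531521e-02  1.56517520e+02] 0.08559786324400592 0.0726
side {'vertical_fov': 47.757967530506924, 'cx': 252.82483743181467, 'cy': 192.39604770440118, 'k1': -0.16624865634905936, 'rvec': array([ 2.26829446, -0.52337521,  0.21435594]), 'tvec': array([-0.47146486,  0.28277705,  1.34898091])}
top {'vertical_fov': 53.997593277448864, 'cx': 259.8532107568372, 'cy': 188.1450303350998, 'k1': 0.004257262021157019, 'rvec': array([ 2.12468746, -2.14060914,  0.21499107]), 'tvec': array([-0.00279743,  0.54539877,  1.32869972])}
wrist {'vertical_fov': 61.65715799857706, 'cx': 255.21574291213864, 'cy': 192.406317180774, 'k1': 0.012918452943087903, 'rvec': array([-2.40523833, -1.57833948, -0.23983848]), 'tvec': array([-0.60009699, -0.03891474,  0.38138295])}
```

View pics/side0.png

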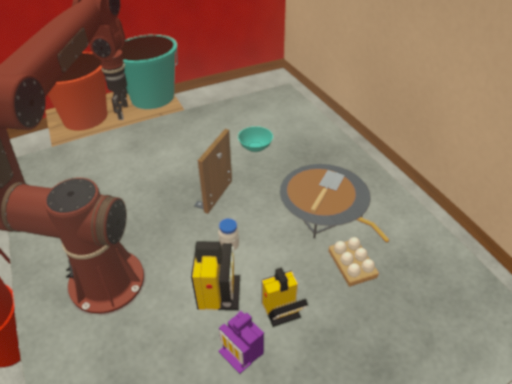

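View pics/top0.png

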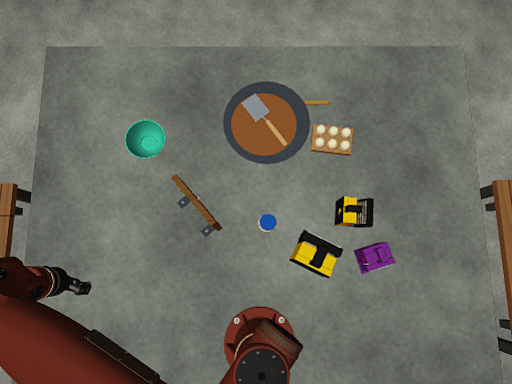

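View pics/wrist0.png

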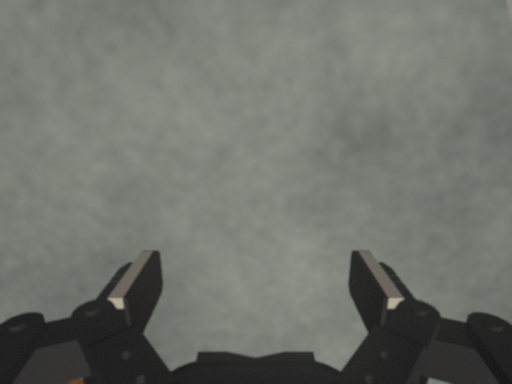

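Run:
```python
import cv2,numpy as np
t=cv2.imread('pics/top0.png');s=cv2.imread('pics/side0.png')
a=cv2.resize(t[180:280,280:410],None,fx=6,fy=6,interpolation=cv2.INTER_CUBIC)
cv2.imwrite('pics/c1.png',a)
b=cv2.resize(t[165:245,160:240],None,fx=5,fy=5,interpolation=cv2.INTER_CUBIC)
c=cv2.resize(s[120:220,180:260],None,fx=4,fy=4,interpolation=cv2.INTER_CUBIC)
cv2.imwrite('pics/c2.png',np.hstack([b,c]))
cv2.imwrite('pics/c3.png',cv2.resize(s[230:375,180:320],None,fx=4,fy=4,interpolation=cv2.INTER_CUBIC))
```

```text
(no output)
```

View pics/c1.png

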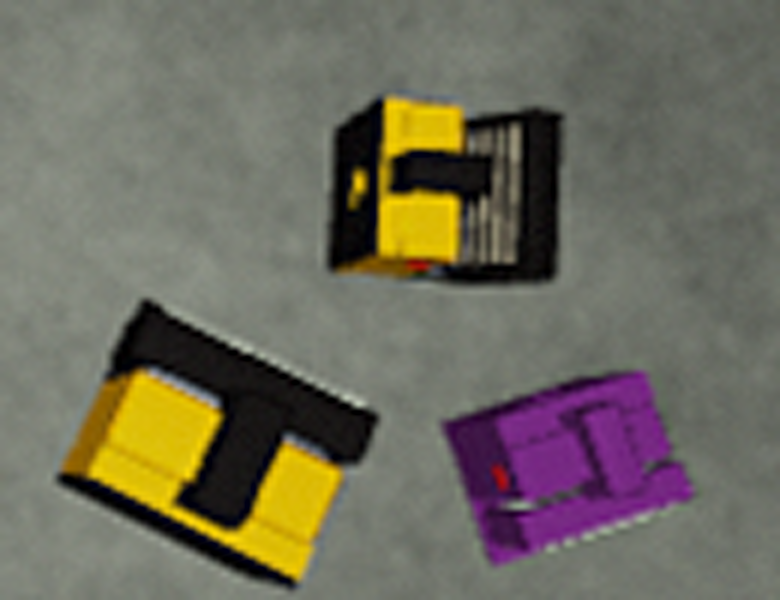

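View pics/c3.png

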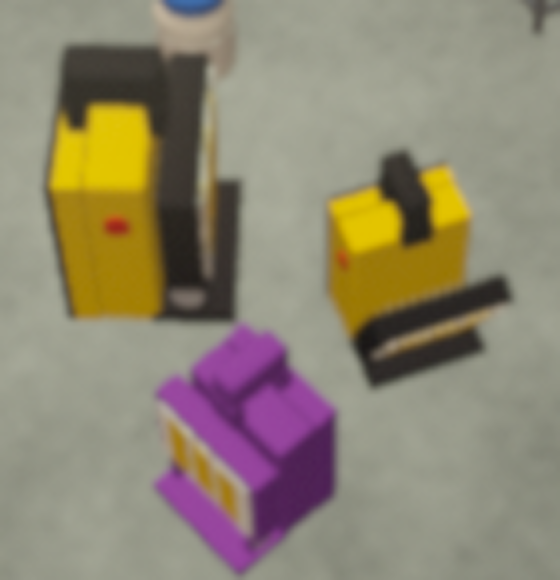

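Run:
```python
import cv2,numpy as np
t=cv2.imread('pics/top0.png');s=cv2.imread('pics/side0.png')
b=cv2.resize(t[165:245,160:240],(400,400),interpolation=cv2.INTER_CUBIC)
c=cv2.resize(s[120:220,180:260],(320,400),interpolation=cv2.INTER_CUBIC)
cv2.imwrite('pics/c2.png',np.hstack([b,c]))
```

```text
(no output)
```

View pics/c2.png

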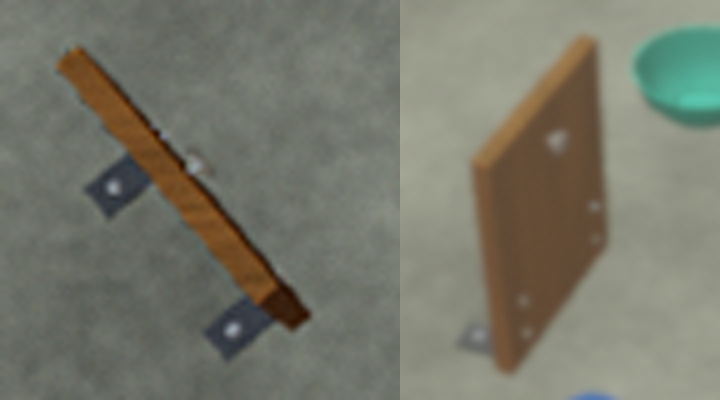

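```bash
cat > h.py <<'E'
import numpy as np, cv2
from scipy.optimize import least_squares
def proj(c,P):
    f=192/np.tan(np.radians(c['vertical_fov'])/2)
    K=np.array([[f,0,c['cx']],[0,f,c['cy']],[0,0,1.]])
    return cv2.projectPoints(np.asarray(P,float).reshape(-1,3),c['rvec'],c['tvec'],K,np.array([c['k1'],0,0,0.]))[0].reshape(-1,2)
def place(P,x,y,yaw,z=0):
    c,s=np.cos(yaw),np.sin(yaw)
    return np.asarray(P,float).reshape(-1,3)@np.array([[c,s,0],[-s,c,0],[0,0,1]])+[x,y,z]
def fit(obs,x0,z=0):
    """obs: list of (calib, modelpts, pix)"""
    def r(p): return np.concatenate([(proj(c,place(m,*p,z))-u).ravel() for c,m,u in obs])
    s=least_squares(r,x0,loss='soft_l1'); return s.x,[np.round((proj(c,place(m,*s.x,z))-u),1) for c,m,u in obs]
B=np.array
def case(): # 8 corners
    return B([[x,y,z] for z in (0,.12) for x in (-.025,.025) for y in (-.045,.045)])
def panel(a):
    o=[]
    for z in (0,.092):
        for x in (-.011,.011):
            for y in (-.05,.05):
                o.append([-.040+x*np.cos(a)-z*np.sin(a),y,.022-x*-np.sin(a)*-1*-1+z*np.cos(a)] if 0 else [-.040+x*np.cos(a)-z*np.sin(a),y,.022+x*np.sin(a)+z*np.cos(a)])
    return B(o)
def box(img,c,P,col,s=1,off=(0,0)):
    u=(proj(c,P)-off+.5)*s-.5
    for i in range(8):
        for b in (1,2,4):
            j=i^b
            if j>i: cv2.line(img,tuple(int(round(v)) for v in u[i]),tuple(int(round(v)) for v in u[j]),col,1,cv2.LINE_AA)
def boardbox(): return B([[x,y,z] for z in (0,.245) for x in (-.01,.01) for y in (-.1,.1)])
def crop(img,x0,x1,y0,y1,s): return cv2.resize(img[y0:y1,x0:x1],None,fx=s,fy=s,interpolation=cv2.INTER_CUBIC)
E
python3 - <<'E'
from plant import robot
from h import *
T=robot.get_calibration('top');S=robot.get_calibration('side')
t=cv2.imread('pics/top0.png');s=cv2.imread('pics/side0.png')
ct=lambda l:(B(l,float)+.5)/6-.5+[280,180]
cs=lambda l:(B(l,float)+.5)/4-.5+[180,230]
# lamp: back=+x. top img: back is left, lamp yaw~90: lamp y -> world -x (image down)
mt=[[.025,-.045,.12],[.025,.045,.12],[-.025,-.045,.12],[-.025,.045,.12],[.025,-.045,0],[.025,.045,0]]
ut=ct([[379,97],[371,257],[465,105],[460,262],[335,130],[330,270]])
ms=[[.025,.045,.12],[.025,-.045,.12],[-.025,-.045,.12],[-.025,.045,.12]]
us=cs([[330,203],[448,168],[469,213],[347,252]])
p,r=fit([(T,mt,ut),(S,ms,us)],[.35,-.25,1.5]);print(p,np.degrees(p[2]),*r)
pt,rt=fit([(T,mt,ut)],p);ps,rs=fit([(S,ms,us)],p);print('top only',pt,'side only',ps)
# board: x yaw ~132; y axis -> (-sin,cos)... 
bt=lambda l:(B(l,float)+.5)/5-.5+[160,165]
bs=lambda l:((B(l,float)-[400,0])+.5)/4-.5+[180,120]
# right end in top image = world -y, -x
mt2=[[.01,-.1,.245],[-.01,-.1,.245],[.01,.1,.245],[-.01,.1,.245],[-.01,.1,0]]
ut2=bt([[57,68],[78,47],[255,303],[277,288],[311,318]])
ms2=[[.01,.1,.245],[-.01,.1,.245],[-.01,-.1,.245],[-.01,.1,0],[-.01,-.1,0]]
us2=bs([[473,162],[492,164],[598,40],[508,375],[607,246]])
b,r=fit([(T,mt2,ut2),(S,ms2,us2)],[.4,.2,2.3]);print(b,np.degrees(b[2]),*r)
print('top only',fit([(T,mt2,ut2)],b)[0],'side',fit([(S,ms2,us2)],b)[0])
stud=place([-.0205,0,.2],*b);print('stud',stud,proj(T,stud),proj(S,stud))
A=crop(t,300,400,180,260,5);
C=crop(s,245,325,255,335,5)
for im,c,o in((A,T,(300,180)),(C,S,(245,255))):
    box(im,c,place(case(),*p),(0,255,0),5,o)
    for a,col in((1.0,(255,0,255)),(.7,(255,255,0))): box(im,c,place(panel(a),*p),col,5,o)
cv2.imwrite('pics/o1.png',A);cv2.imwrite('pics/o2.png',C)
A=crop(t,160,240,165,245,5);C=crop(s,180,260,120,220,5)
for im,c,o in((A,T,(160,165)),(C,S,(180,120))):
    box(im,c,place(boardbox(),*b),(0,255,0),5,o)
    u=(proj(c,stud)[0]-o+.5)*5;cv2.circle(im,tuple(int(v) for v in u),3,(0,0,255),1)
cv2.imwrite('pics/o3.png',A);cv2.imwrite('pics/o4.png',C)
E
python3 - <<'E'
import cv2,numpy as np
def pair(a,b,o):
    a,b=cv2.imread(a),cv2.imread(b);h=max(a.shape[0],b.shape[0])
    P=lambda i:np.pad(i,((0,h-i.shape[0]),(0,0),(0,0)))
    m=np.hstack([P(a),P(b)]);k=min(1,800/m.shape[1],600/h);cv2.imwrite(o,cv2.resize(m,None,fx=k,fy=k,interpolation=cv2.INTER_AREA))
pair('pics/o1.png','pics/o2.png','pics/p1.png');pair('pics/o3.png','pics/o4.png','pics/p2.png')
E
```

```text
[ 0.45557575 -0.31410803  1.46705809] 84.05623695897972 [[ 0.2  0.3]
 [ 0.2 -0.6]
 [ 0.3  0.3]
 [-0.1 -0. ]
 [ 0.2 -0.1]
 [-0.4  0.3]] [[-1.  -1.2]
 [-1.  -1.5]
 [ 0.8  0.8]
 [ 1.1  0.6]]
top only [ 0.45578304 -0.31389967  1.48086838] side only [ 0.45490999 -0.31517495  1.4234624 ]
[0.47506431 0.20557521 2.27150623] 130.1477203562958 [[-0.8 -0.8]
 [ 0.  -0.6]
 [ 0.1  0.7]
 [ 0.7 -0.5]
 [ 0.4 -0.2]] [[-2.1 -0.3]
 [-1.5  0.7]
 [-0.4 -0.8]
 [ 0.7  0.9]
 [ 0.3 -0.4]]
top only [0.4739759  0.20578791 2.26873337] side [0.47722217 0.20511135 2.28668761]
stud [[0.4882819  0.18990532 0.2       ]] [[199.89128665 197.39100458]] [[219.13448057 155.54543067]]
```

View pics/p1.png

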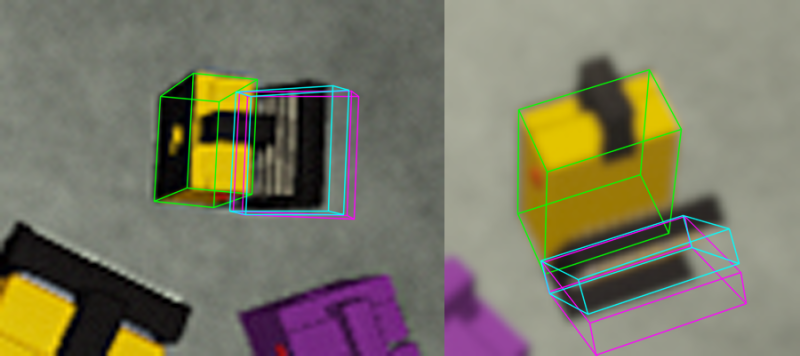

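View pics/p2.png

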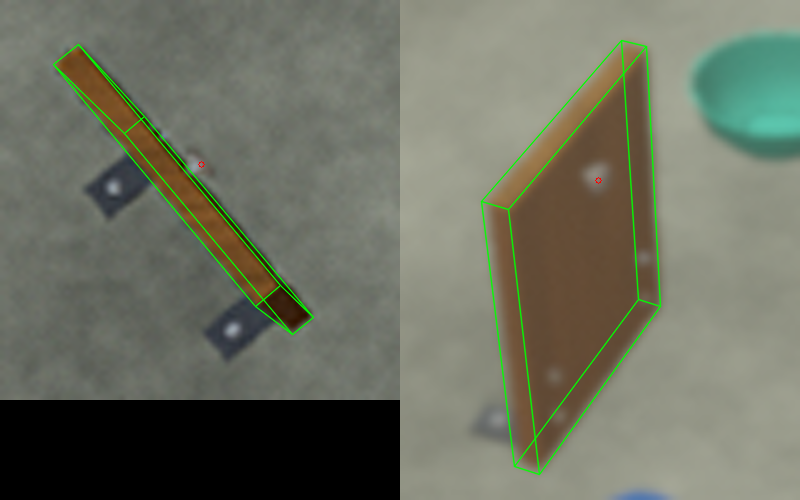

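```bash
cat >> h.py <<'E'
from scipy.spatial.transform import Rotation as Rot
def toolR(yawlamp,tilt=0,flip=False):
    """tool pointing down, jaw (y) along lamp y; tilt>0 leans the tool z toward lamp +x (deg)."""
    c,s=np.cos(yawlamp),np.sin(yawlamp)
    X=B([c,s,0]);Z=B([0,0,1.]);Y=B([-s,c,0]);t=np.radians(tilt)
    z=-Z*np.cos(t)+X*np.sin(t); y=-Y if flip else Y
    return np.column_stack([np.cross(y,z),y,z])
def rpy(R): return Rot.from_matrix(R).as_euler('xyz',degrees=True)
E
python3 - <<'E'
from plant import robot
from h import *
s=robot.observe();c=robot.get_calibration('wrist')
R=Rot.from_euler('xyz',s['tcp_rot'],degrees=True).as_matrix();Rc=Rot.from_rotvec(c['rvec']).as_matrix()
cam=-Rc.T@c['tvec'];print('cam in tool',R.T@(cam-s['tool_pos']));print('cam axes in tool\n',np.round(R.T@Rc.T,3))
b=[.475,.2056,2.2715];stud=place([-.0205,0,.2],*b)[0];X=B([np.cos(b[2]),np.sin(b[2]),0])
for yaw,base in((b[2],'board'),):
  for flip in(0,1):
    for tilt in (0,15,30,45):
      R2=toolR(yaw,tilt,flip)
      for d in(.08,.14,.2):
        for z in (.36,.42,.48):
          q=robot.ik(stud-X*d+[0,0,z-.2],rpy(R2))
          if q is not None:print(flip,tilt,d,z,np.round(q))
# lamp grasp / hang check
l=[.4556,-.314,1.467]
for flip in(0,1):
  for nm,(x,y,w),z in(('grasp',l,.204),('lift',l,.36)):
    p=place([-.008,0,z],x,y,w)[0];print(flip,nm,robot.ik(p,rpy(toolR(w,0,flip))))
  p=stud-X*(.0145+.033-.0) ;
  for zz in (.314,.345,.37):
   p[2]=zz;print(flip,'hang',robot.ik(p,rpy(toolR(b[2],0,flip))))
E
```

```text
cam in tool [ 0.07712153  0.00079213 -0.0713604 ]
cam axes in tool
 [[ 0.    -0.954 -0.3  ]
 [ 1.     0.    -0.   ]
 [ 0.    -0.3    0.954]]
0 0 0.08 0.36 [  -0.   -1.    5.   95.    0. -130.]
0 0 0.08 0.42 [  -0.    2.   13.  102.    0. -130.]
0 0 0.08 0.48 [  -0.    5.   24.  108.    0. -130.]
0 0 0.14 0.36 [  -5.    4.   10.   95.    0. -135.]
0 0 0.14 0.42 [  -5.    7.   19.  102.    0. -135.]
0 0 0.14 0.48 [  -5.   11.   30.  109.    0. -135.]
0 0 0.2 0.36 [  -9.   11.   16.   96.    0. -139.]
0 0 0.2 0.42 [  -9.   13.   26.  103.    0. -139.]
0 0 0.2 0.48 [  -9.   18.   38.  110.    0. -139.]
0 15 0.08 0.36 [  -5.    9.   13.  105.   11. -136.]
0 15 0.08 0.42 [  -5.   11.   22.  112.   11. -136.]
0 15 0.08 0.48 [  -5.   15.   33.  119.   11. -136.]
0 15 0.14 0.36 [  -9.   15.   21.  107.   10. -140.]
0 15 0.14 0.42 [  -9.   18.   30.  114.   10. -140.]
0 15 0.2 0.36 [ -12.   23.   30.  109.    9. -143.]
0 15 0.2 0.42 [ -12.   26.   41.  116.    9. -143.]
0 30 0.08 0.36 [  -8.   19.   22.  116.   19. -143.]
0 30 0.14 0.36 [ -12.   27.   31.  119.   18. -146.]
1 0 0.08 0.36 [-0. 
[... 1056 characters left out ...]
hang [   2.63568079   -3.56424398    0.21143195   93.77567593    0.
 -127.51168237]
0 hang [   2.63568079   -2.83665228    3.54562527   96.38227755    0.
 -127.51168237]
1 grasp [-4.87463981e+01 -1.22017136e+00 -1.21731183e+01  7.90470530e+01
 -2.54444375e-14  4.72006933e+01]
1 lift [-4.87463981e+01 -3.50064202e-01  4.93417659e+00  9.52842408e+01
 -2.54444375e-14  4.72006933e+01]
1 hang [ 2.63568079e+00 -4.19662590e+00 -3.63396027e+00  9.05626656e+01
 -2.54444375e-14  5.24883176e+01]
1 hang [ 2.63568079e+00 -3.56424398e+00  2.11431949e-01  9.37756759e+01
 -2.54444375e-14  5.24883176e+01]
1 hang [ 2.63568079e+00 -2.83665228e+00  3.54562527e+00  9.63822775e+01
 -2.54444375e-14  5.24883176e+01]
```

Run:
```python
from plant import robot
from h import *
b=[.475,.2056,2.2715];stud=place([-.0205,0,.2],*b)[0];X=B([np.cos(b[2]),np.sin(b[2]),0])
s=robot.observe();p=s['tool_pos'].copy();p[2]=.40
robot.line_to(p,vel=.2)
print(robot.observe()['time'])
p=stud-X*.11;p[2]=.36
robot.move_pose(p,rpy(toolR(b[2],0,0)))
robot.pause(.2)
s=robot.observe();print(s['time'],s['tool_pos'],s['ft_force'])
c=robot.get_calibration('wrist')
im=robot.grab_frame('wrist');cv2.imwrite('pics/w1.png',im)
np.save('w1.npy',c,allow_pickle=True)
print(proj(c,stud),proj(c,place(boardbox(),*b)).round())
```

```text
0.7833
4.05 [0.55911098 0.10602814 0.36004351] [ 0.45435105  0.93356857 -0.31768257]
[[255.74088237 318.07920174]] [[187. 232.]
 [324. 232.]
 [188. 244.]
 [323. 244.]
 [119. 372.]
 [393. 372.]
 [122. 393.]
 [389. 393.]]
```

View pics/w1.png

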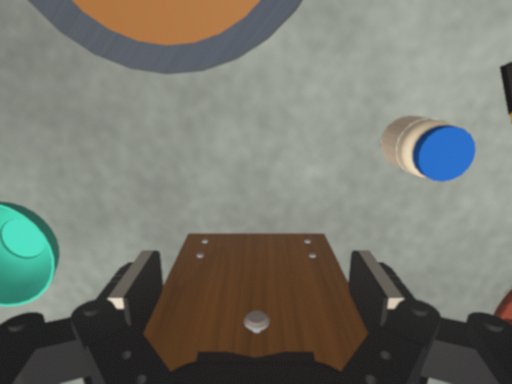

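Run:
```python
from h import *
im=cv2.imread('pics/w1.png');cv2.imwrite('pics/w1a.png',crop(im,236,276,300,345,12))
cv2.imwrite('pics/w1b.png',np.vstack([crop(im,175,235,225,265,10),crop(im,275,335,225,265,10)])[:, :].copy() if 0 else np.hstack([crop(im,178,218,225,265,10),crop(im,295,335,225,265,10)]))
```

```text
(no output)
```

View pics/w1a.png

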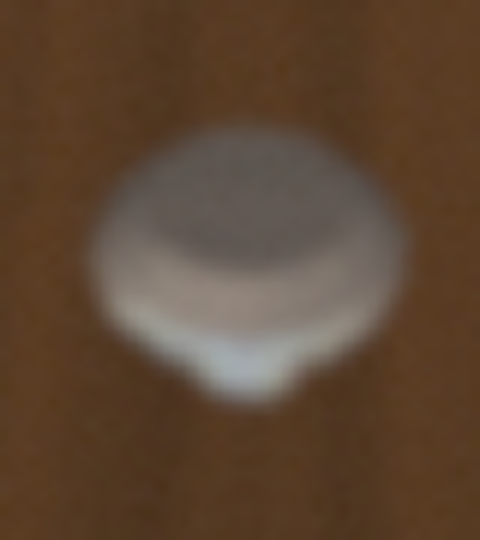

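View pics/w1b.png

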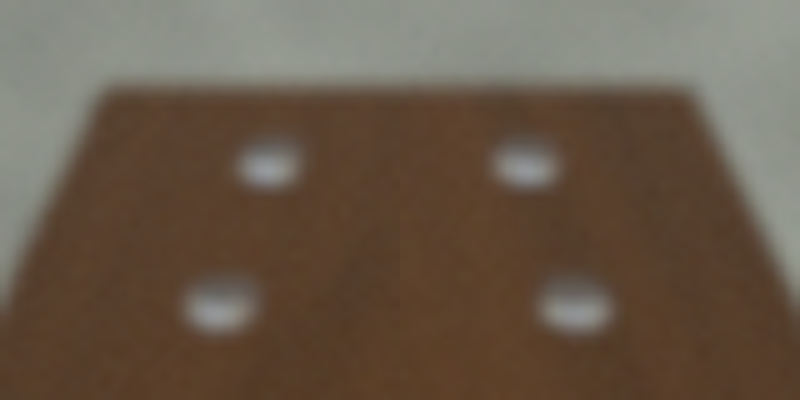

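Run:
```python
from h import *
c=np.load('w1.npy',allow_pickle=True).item()
m=[[-.01,-.1,0],[-.01,.1,0],[-.0205,0,.2]]
u=B([[188.0,233.3],[323.4,233.3],[256.3,319.8]])
b,r=fit([(c,m,u)],[.475,.2056,2.2715]);print(b,np.degrees(b[2]),*r,place(m[2],*b))
b,r=fit([(c,m[:2],u[:2])],[.475,.2056,2.2715]);print(b,np.degrees(b[2]),place(m[2],*b))
```

```text
[0.4734029  0.20679533 2.27161762] 130.15410221084753 [[-0.6 -0.1]
 [ 0.7 -0.1]
 [-0.   0.2]] [[0.48662223 0.19112692 0.2       ]]
[0.47332615 0.20701901 2.27171975] 130.15995367712563 [[0.48654708 0.19135195 0.2       ]]
```

Run:
```python
from plant import robot
from h import *
l=[.4556,-.314,1.475]
p=place([-.03,0,.38],*l)[0]
robot.move_pose(p,rpy(toolR(l[2],0,0)))
robot.pause(.2)
s=robot.observe();print(s['time'],s['tool_pos'],s['tcp_rot'],s['ft_force'])
c=robot.get_calibration('wrist')
im=robot.grab_frame('wrist');cv2.imwrite('pics/w2.png',im)
np.save('w2.npy',c,allow_pickle=True)
print(proj(c,place(case(),*l)).round(),proj(c,place(panel(.5),*l)).round())
```

```text
5.9917 [ 0.45321635 -0.34316341  0.38002481] [-1.79997055e+02  2.36782956e-03 -9.54057010e+01] [-0.4460612   0.11480577 -0.05231877]
[[223. 151.]
 [287. 151.]
 [224. 185.]
 [286. 185.]
 [213. 171.]
 [298. 171.]
 [214. 215.]
 [296. 215.]] [[218. 135.]
 [293. 135.]
 [218. 150.]
 [293. 150.]
 [208. 102.]
 [303. 102.]
 [208. 122.]
 [303. 122.]]
```

View pics/w2.png

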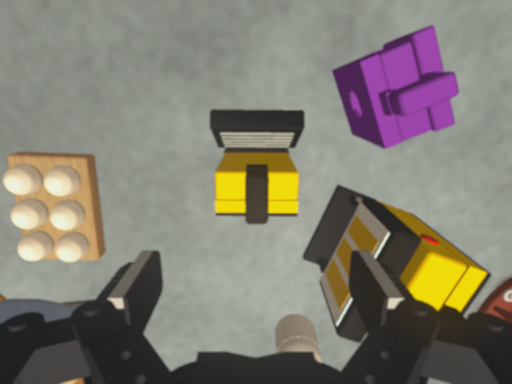

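Run:
```python
from h import *
im=cv2.imread('pics/w2.png');c=np.load('w2.npy',allow_pickle=True).item()
cv2.imwrite('pics/w2a.png',crop(im,200,312,98,228,4.5))
```

```text
(no output)
```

View pics/w2a.png

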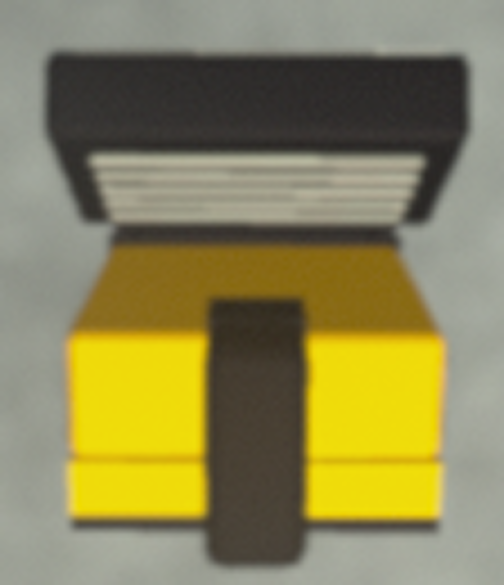

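Run:
```python
from h import *
im=cv2.imread('pics/w2.png');c=np.load('w2.npy',allow_pickle=True).item()
k=lambda l:(B(l,float)+.5)/4.5-.5+[200,98]
m=[[-.025,-.045,.12],[-.025,.045,.12],[.025,-.045,.12],[.025,.045,.12]]
u=k([[444,335],[70,335],[440,528],[72,528]])
# orientation check: which side is +y
pr=proj(c,place(m,.4556,-.314,1.475));print(pr.round())
if pr[0,0]<pr[1,0]: u=u[[1,0,3,2]]
p,r=fit([(c,m,u)],[.4556,-.314,1.475]);print(p,np.degrees(p[2]),*r)
up=k([[48,55],[466,55],[50,133],[466,133]])
f=lambda a:(proj(c,place(panel(a[0])[4:],*p))-up).ravel()
s=least_squares(f,[.4]);print('panel',s.x,s.fun.reshape(-1,2).round(1))
h=[[x,y,.165] for x in(-.033,.017) for y in(-.011,.011)];print(((proj(c,place(h,*p))-[200,98])*4.5).round())
o=crop(im,200,312,98,228,4.5);box(o,c,place(case(),*p),(0,255,0),4.5,(200,98));box(o,c,place(panel(s.x[0]),*p),(255,0,255),4.5,(200,98))
cv2.imwrite('pics/w2b.png',o)
```

```text
[[213. 171.]
 [298. 171.]
 [214. 215.]
 [296. 215.]]
[ 0.45425271 -0.31300111  1.47576225] 84.55494853241223 [[-1.1 -0.6]
 [ 0.9 -0.5]
 [ 0.2  0.6]
 [-0.1  0.7]]
panel [0.43497815] [[-1.  -1.6]
 [ 0.9 -1.5]
 [-1.8  1.3]
 [ 1.3  1.4]]
[[202. 345.]
 [310. 345.]
 [204. 572.]
 [307. 572.]]
```

View pics/w2b.png

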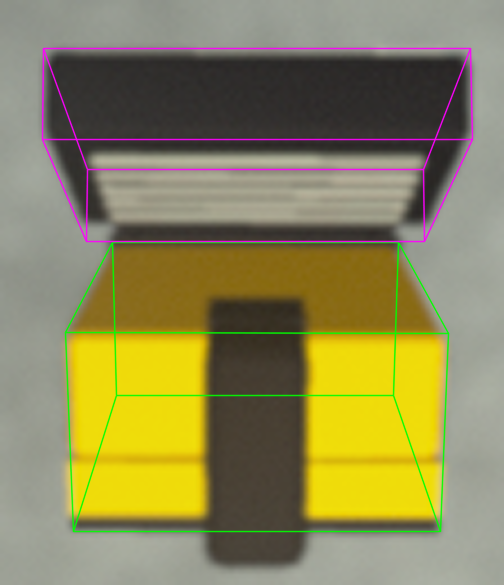

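Run:
```python
from plant import robot
from h import *
l=[.4546,-.3132,1.476]
o=rpy(toolR(l[2],0,0))
g=place([-.008,0,.204],*l)[0]
robot.move_pose(g+[0,0,.05],o)
st=robot.line_to(g,vel=.1,guard=8)
print('hit',st,robot.observe()['tool_pos'],robot.observe()['ft_force'])
robot.set_gripper(.0)
s=robot.observe();print(s['time'],s['gripper_width'],s['ft_force'])
st=robot.line_to(g+[0,0,.03],vel=.1)
s=robot.observe();print(s['time'],s['gripper_width'],s['ft_force'],s['tool_pos'])
cv2.imwrite('pics/s3.png',crop(robot.grab_frame('side'),220,340,230,340,5))
cv2.imwrite('pics/t3.png',robot.grab_frame('top'))
cv2.imwrite('pics/w3.png',robot.grab_frame('wrist'))
```

```text
hit False [ 0.45400597 -0.32142832  0.20464049] [-0.57109365 -0.3049957  -0.19624919]
7.8667 0.021378058514420276 [1.23360044 0.08033529 2.74973285]
8.3167 0.020890067662420075 [ 0.73287642 -0.23517291 -4.96618322] [ 0.45385484 -0.32120726  0.23381797]
```

View pics/s3.png

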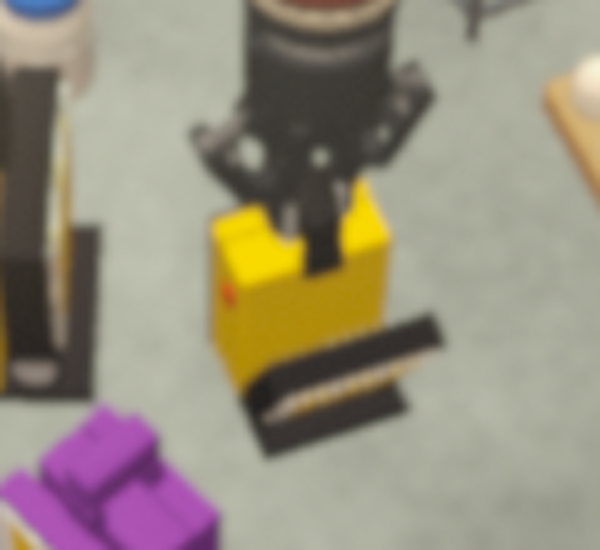

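View pics/w3.png

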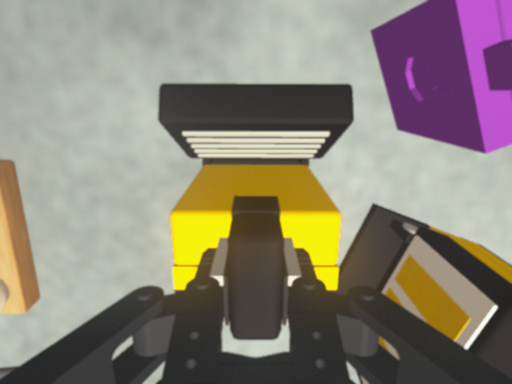

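Run:
```python
from plant import robot
from h import *
c=robot.get_calibration('wrist');s=robot.observe()
R=Rot.from_euler('xyz',s['tcp_rot'],degrees=True).as_matrix()
# lamp frame in tool: Xl=-xt, Yl=yt, Zl=-zt
def toW(P,dx=0,dz=0,pitch=0):
    P=B(P,float)-[-.008,0,.150]
    P=P@Rot.from_euler('y',pitch).as_matrix().T
    t=np.column_stack([-(P[:,0]+dx),P[:,1],.054-(P[:,2]+dz)])
    return t@R.T+s['tool_pos']
im=cv2.imread('pics/w3.png')
print(proj(c,toW(case()[4:])).round(1)); print(proj(c,toW(panel(.435)[4:])).round(1))
o=crop(im,140,380,60,300,3)
box(o,c,toW(case()),(0,255,0),3,(140,60));box(o,c,toW(panel(.435)),(255,0,255),3,(140,60))
hb=B([[x,y,z] for z in(.138,.165) for x in(-.033,.017) for y in(-.011,.011)]);box(o,c,toW(hb),(255,255,0),3,(140,60))
o=o[:600];cv2.imwrite('pics/w3a.png',o)
```

```text
[[167.3 210.9]
 [342.  210.9]
 [174.4 294.4]
 [334.9 294.4]]
[[156.9  80.9]
 [352.4  80.9]
 [155.3 122.4]
 [354.  122.4]]
```

View pics/w3a.png

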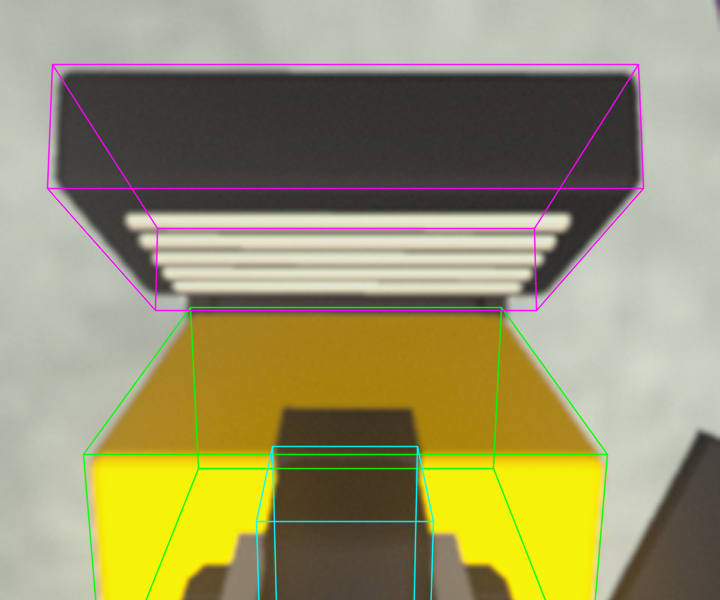

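```bash
cat >> h.py <<'E'
BD=[.4733,.2069,2.2717]
def tcp(gap,lz,dy=0):
    # TCP for lamp with back 'gap' from board face, underside at lz
    return place([-.01-gap-.025-.008,dy,lz+.204],*BD)[0]
E
python3 - <<'E'
from plant import robot
from h import *
s=robot.observe();p=s['tool_pos'].copy();p[2]=.365
robot.line_to(p,vel=.15)
robot.move_pose(tcp(.07,.140),rpy(toolR(BD[2])))
robot.pause(.3)
s=robot.observe();print(s['time'],s['tool_pos'],tcp(.07,.140),s['tcp_rot'],rpy(toolR(BD[2])),s['ft_force'],s['gripper_width'])
cv2.imwrite('pics/t4.png',robot.grab_frame('top'));cv2.imwrite('pics/s4.png',robot.grab_frame('side'));cv2.imwrite('pics/w4.png',robot.grab_frame('wrist'))
from subprocess import run
t=crop(cv2.imread('pics/t4.png'),160,260,130,250,5);c=robot.get_calibration('top')
box(t,c,place(boardbox(),*BD),(0,255,0),5,(160,130))
s=crop(cv2.imread('pics/s4.png'),180,280,80,220,4.2857)
lp=[*place([-.01-.07-.025,0,0],*BD)[0][:2],BD[2]]
for im,n,o,k in((t,'top',(160,130),5),(s,'side',(180,80),4.2857)): 
    c=robot.get_calibration(n)
    box(im,c,place(case(),*lp,.14),(255,0,255),k,o);u=(proj(c,place([-.0205,0,.2],*BD))[0]-o+.5)*k;cv2.circle(im,tuple(int(v) for v in u),3,(0,0,255),1)
cv2.imwrite('pics/t4a.png',t);cv2.imwrite('pics/s4a.png',s)
E
```

```text
11.45 [0.54631071 0.12000351 0.34400228] [0.54617467 0.12053865 0.344     ] [-1.79999334e+02 -1.01641929e-03 -4.98956346e+01] [180.           0.         -49.84117768] [-0.17612702  0.6008435  -5.14357529] 0.02126771901716014
```

View pics/t4a.png

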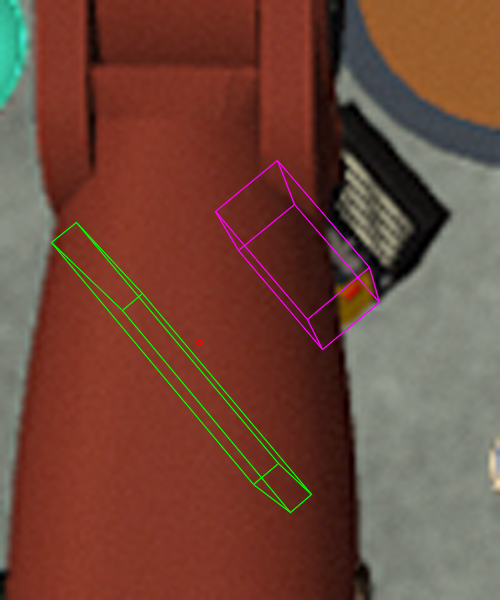

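View pics/s4a.png

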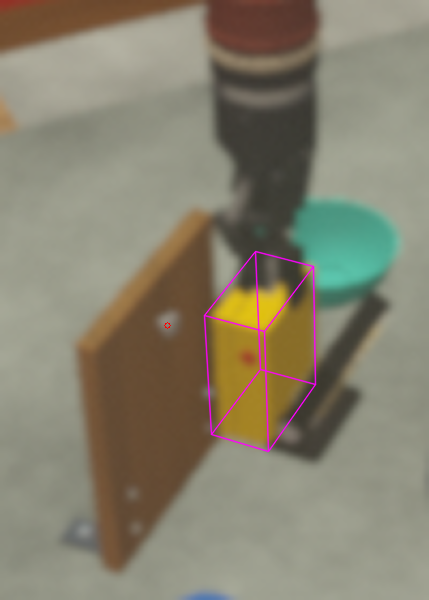

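View pics/w4.png

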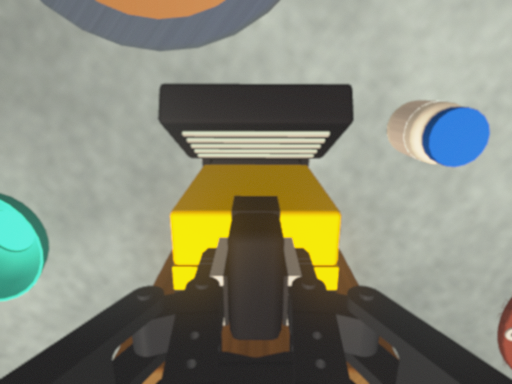

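Run:
```python
from plant import robot
from h import *
def rel():
    s=robot.observe();d=s['tool_pos']-tcp(0,.138);X=B([np.cos(BD[2]),np.sin(BD[2]),0]);Y=B([-X[1],X[0],0])
    f=s['ft_force'];return round(s['time'],2),'gap %.4f dy %.4f dz %.4f'%(-d@X,d@Y,d[2]),'f %.1f %.1f %.1f'%(f@X,f@Y,f[2]),'m',s['torque'].round(2),'w',round(s['gripper_width'],4)
print(rel())
robot.line_to(tcp(.020,.1385),vel=.1);print(rel())
print(robot.line_to(tcp(.012,.1385),vel=.04,guard=5),rel())
print(robot.line_to(tcp(.001,.1385),vel=.025,guard=5),rel())
cv2.imwrite('pics/s5.png',crop(robot.grab_frame('side'),180,280,80,220,4.2857))
```

```text
(11.6, 'gap 0.0702 dy 0.0001 dz 0.0020', 'f -0.3 -0.1 -4.9', 'm', array([0.06, 0.08, 0.  ]), 'w', 0.0211)
(12.25, 'gap 0.0198 dy -0.0001 dz 0.0006', 'f -0.0 -0.4 -4.9', 'm', array([0.03, 0.02, 0.02]), 'w', 0.0213)
False (12.6, 'gap 0.0120 dy -0.0000 dz 0.0005', 'f 0.4 -0.1 -4.7', 'm', array([0.03, 0.05, 0.08]), 'w', 0.021)
True (13.03, 'gap 0.0022 dy 0.0001 dz -0.0001', 'f -3.8 -0.1 -4.1', 'm', array([-0.61, -0.64,  0.16]), 'w', 0.0212)
```

View pics/s5.png

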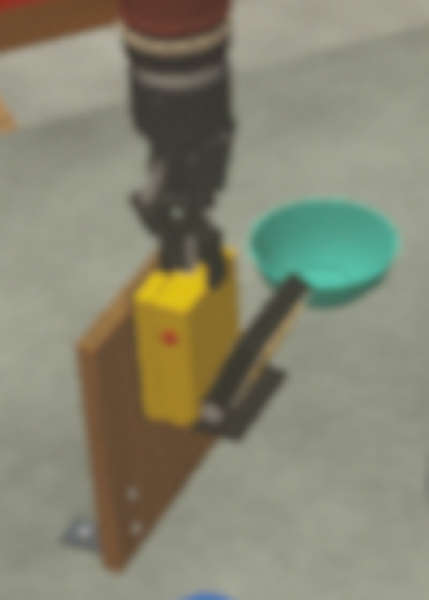

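```bash
cat >> h.py <<'E'
def rel(robot):
    s=robot.observe();d=s['tool_pos']-tcp(0,.138);X=B([np.cos(BD[2]),np.sin(BD[2]),0]);Y=B([-X[1],X[0],0])
    f=s['ft_force'];return round(s['time'],2),'gap %.4f dy %.4f dz %.4f'%(-d@X,d@Y,d[2]),'f %.1f %.1f %.1f'%(f@X,f@Y,f[2]),'m',s['torque'].round(2),'w',round(s['gripper_width'],4)
E
python3 - <<'E'
from plant import robot
from h import *
robot.line_to(tcp(.004,.138),vel=.03);print(rel(robot))
print(robot.line_to(tcp(.004,.128),vel=.04,guard=6),rel(robot))
print(robot.line_to(tcp(.004,.113),vel=.04,guard=6),rel(robot))
print(robot.line_to(tcp(.004,.1065),vel=.02,guard=7),rel(robot))
E
```

```text
(13.33, 'gap 0.0038 dy 0.0001 dz -0.0004', 'f 0.6 -0.2 -6.0', 'm', array([-0.  ,  0.03, -0.05]), 'w', 0.0213)
False (13.73, 'gap 0.0038 dy 0.0002 dz -0.0105', 'f -0.3 -0.8 -5.5', 'm', array([ 0.07, -0.  , -0.  ]), 'w', 0.0215)
False (14.26, 'gap 0.0039 dy 0.0001 dz -0.0252', 'f 0.5 -0.1 -5.1', 'm', array([0.02, 0.03, 0.02]), 'w', 0.0207)
True (14.55, 'gap 0.0043 dy -0.0002 dz -0.0285', 'f -0.2 -0.1 4.8', 'm', array([0.13, 0.24, 0.06]), 'w', 0.0208)
```

Run:
```python
from plant import robot
from h import *
robot.set_gripper(.06);print(rel(robot))
s=robot.observe();p=s['tool_pos'].copy();p[2]+=.10
robot.line_to(p,vel=.15)
# step back to see the lamp from its front
p=place([-.01-.025-.10,0,.40],*BD)[0]
robot.move_pose(p,rpy(toolR(BD[2])));robot.pause(.2)
s=robot.observe();print(rel(robot))
c=robot.get_calibration('wrist');np.save('w6.npy',c,allow_pickle=True)
cv2.imwrite('pics/w6.png',robot.grab_frame('wrist'))
cv2.imwrite('pics/s6.png',crop(robot.grab_frame('side'),180,280,80,220,4.2857))
```

```text
(15.01, 'gap 0.0039 dy 0.0003 dz -0.0303', 'f 0.3 -1.2 -0.6', 'm', array([-0.01, -0.04,  0.01]), 'w', 0.0602)
(16.48, 'gap 0.0912 dy -0.0001 dz 0.0582', 'f 0.5 0.6 -0.1', 'm', array([-0.01,  0.  , -0.02]), 'w', 0.0598)
```

View pics/w6.png

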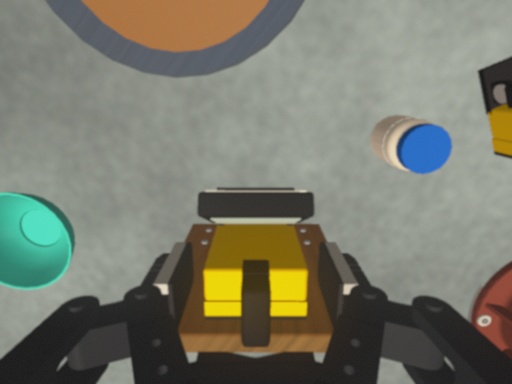

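View pics/s6.png

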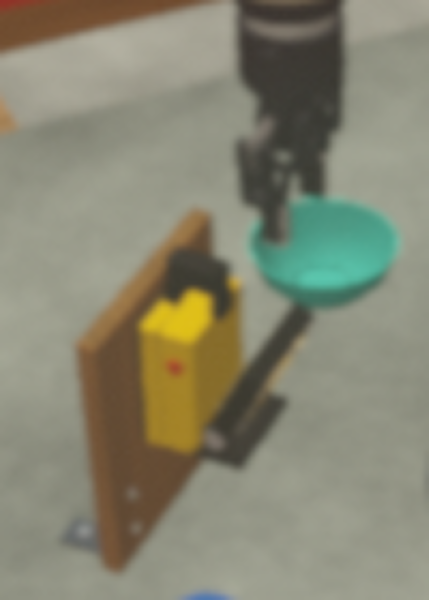

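```bash
cat >> h.py <<'E'
LX=-.01-.004-.025; LZ=.110
def corner(a): return B([-.040-.092*np.sin(a)+.011*np.cos(a),.022+.092*np.cos(a)+.011*np.sin(a)])
def tipP(x,z): return place([LX+x,0,LZ+z+.0726],*BD)[0]
def tip(robot):
    s=robot.observe();d=s['tool_pos']-place([LX,0,LZ+.0726],*BD)[0];X=B([np.cos(BD[2]),np.sin(BD[2]),0])
    return round(s['time'],2),'x %.4f z %.4f'%(d@X,d[2]),'f %.1f %.1f'%(s['ft_force']@X,s['ft_force'][2])
E
python3 - <<'E'
from plant import robot
from h import *
robot.set_gripper(0.0);print(robot.observe()['gripper_width'])
c0=corner(.43);x0=c0[0]-.003
robot.line_to(tipP(x0,c0[1]+.02),vel=.15);print(c0,tip(robot))
print(robot.line_to(tipP(x0,c0[1]-.008),vel=.03,guard=3),tip(robot))
E
```

```text
-0.00017875740667306966
[-0.06835349  0.11021043] (17.93, 'x -0.0716 z 0.1312', 'f 0.1 0.4')
True (18.68, 'x -0.0716 z 0.1058', 'f -1.7 2.1')
```

Run:
```python
from plant import robot
from h import *
for a in (.62,.72,.82,.92,1.0,1.03):
    c=corner(a);g=robot.line_to(tipP(c[0]-.002,c[1]),vel=.05,guard=15);print(a,g,tip(robot))
    if g: break
print(tip(robot))
s=robot.observe();X=B([np.cos(BD[2]),np.sin(BD[2]),0])
robot.line_to(s['tool_pos']+[0,0,.06],vel=.1)
p=place([LX-.12,0,.40],*BD)[0];robot.line_to(p,vel=.2);robot.pause(.2)
print(tip(robot))
c=robot.get_calibration('wrist');np.save('w7.npy',c,allow_pickle=True)
cv2.imwrite('pics/w7.png',robot.grab_frame('wrist'))
cv2.imwrite('pics/s7.png',crop(robot.grab_frame('side'),180,280,80,220,4.2857))
cv2.imwrite('pics/t7.png',crop(robot.grab_frame('top'),160,260,130,250,5))
```

```text
0.62 False (19.13, 'x -0.0870 z 0.1030', 'f -0.6 0.1')
0.72 False (19.47, 'x -0.0947 z 0.0983', 'f -0.6 1.2')
0.82 False (19.8, 'x -0.1020 z 0.0926', 'f -1.6 1.1')
0.92 False (20.13, 'x -0.1086 z 0.0860', 'f -0.3 1.0')
1.0 False (20.43, 'x -0.1134 z 0.0804', 'f 0.4 -0.0')
1.03 False (20.68, 'x -0.1151 z 0.0786', 'f -0.5 0.5')
(20.68, 'x -0.1151 z 0.0786', 'f -0.5 0.5')
(22.18, 'x -0.1197 z 0.2159', 'f -0.3 0.8')
```

View pics/w7.png

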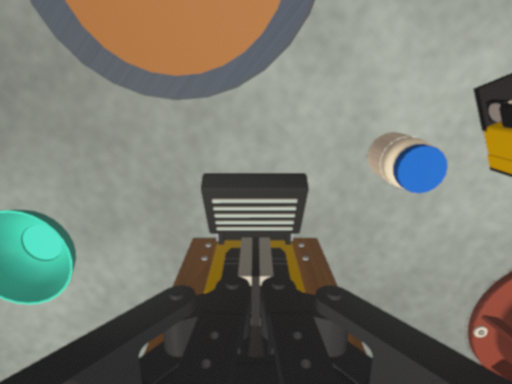

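View pics/s7.png

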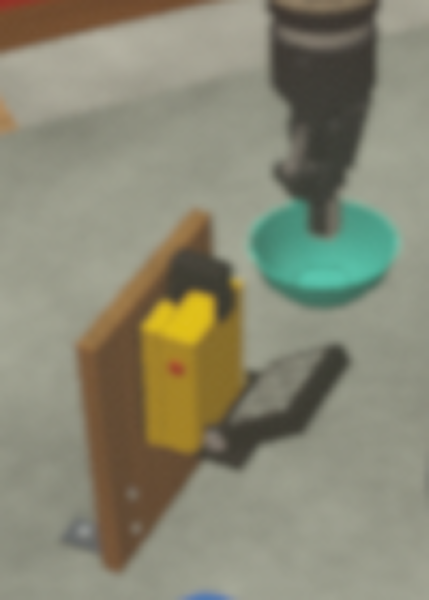

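Run:
```python
from h import *
im=cv2.imread('pics/w7.png');c=np.load('w7.npy',allow_pickle=True).item()
from plant import robot
S=robot.get_calibration('side');sd=cv2.imread('pics/s7.png')
o=crop(im,190,320,160,250,6);o1=o.copy()
lp=[*place([LX,0,0],*BD)[0][:2],BD[2]]
for a,col in((.9,(255,255,0)),(1.047,(255,0,255)),):
    box(o,c,place(panel(a),*lp,LZ),col,6,(190,160))
    print(a,((proj(c,place(panel(a)[4:],*lp,LZ))-[190,160])*6).round())
    box(sd,S,place(panel(a),*lp,LZ),col,4.2857,(180,80))
box(sd,S,place(case(),*lp,LZ),(0,255,0),4.2857,(180,80))
cv2.imwrite('pics/w7a.png',o);cv2.imwrite('pics/w7c.png',o1);cv2.imwrite('pics/s7a.png',sd)
```

```text
0.9 [[ 65. 104.]
 [711. 103.]
 [ 51. 223.]
 [725. 222.]]
1.047 [[ 75.  46.]
 [701.  46.]
 [ 59. 146.]
 [717. 145.]]
```

View pics/w7a.png

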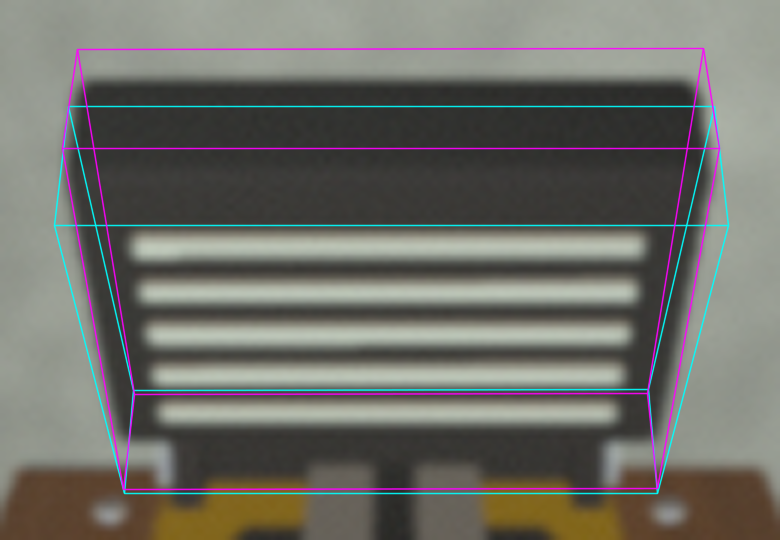

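View pics/w7c.png

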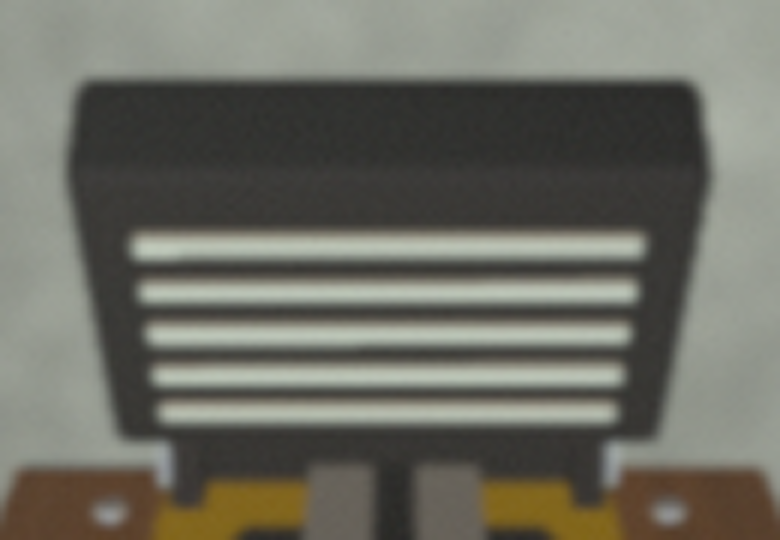

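View pics/s7a.png

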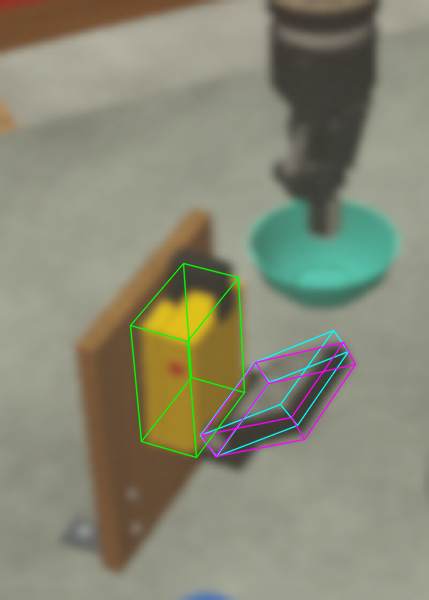

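Run:
```python
from plant import robot
from h import *
R=rpy(toolR(BD[2],15))
for p in ([LX-.22,0,.40],[LX-.2,0,.40],[LX-.18,0,.38]):
    P=place(p,*BD)[0]
    if robot.ik(P,R) is not None: break
robot.move_pose(P,R);robot.pause(.3);print(p,tip(robot))
c=robot.get_calibration('wrist');np.save('w8.npy',c,allow_pickle=True)
cv2.imwrite('pics/w8.png',robot.grab_frame('wrist'))
cv2.imwrite('pics/s8.png',crop(robot.grab_frame('side'),200,270,130,200,8))
```

```text
[-0.259, 0, 0.4] (23.27, 'x -0.2189 z 0.2185', 'f 0.7 -0.6')
```

View pics/w8.png

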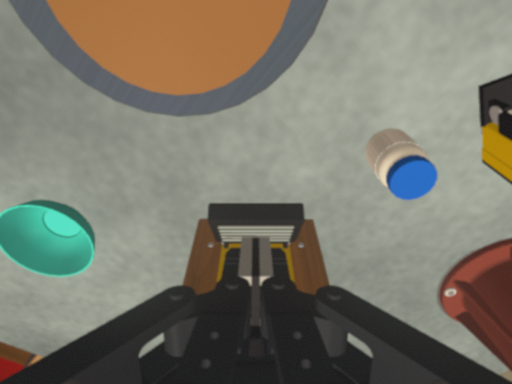

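View pics/s8.png

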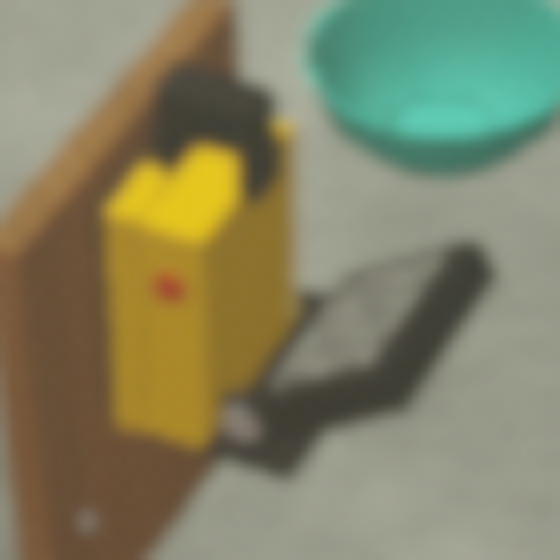

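```bash
cat > look.py <<'E'
from plant import robot
from h import *
tgt=place([LX-.05,0,LZ+.07],*BD)[0]
ct=B([.0771,.0008,-.0714]);A=np.array([[0,-.954,-.3],[1,0,0],[0,-.3,.954]]) # cam axes in tool (cols x,y,z)
q0=B(robot.observe()['q'])
out=[]
for az in range(-180,180,20):       # around the lamp, relative to lamp -x
  for el in (15,25,35,45):
    for d in(.25,.32):
      v=place([-np.cos(np.radians(el))*np.cos(np.radians(az)),np.cos(np.radians(el))*np.sin(np.radians(az)),np.sin(np.radians(el))],0,0,BD[2])[0]
      cam=tgt+d*v;z=-v
      x=np.cross(z,[0,0,1.]);x/=np.linalg.norm(x);y=np.cross(z,x)
      for roll in range(0,360,30):
        r=np.radians(roll);Rc=np.column_stack([x*np.cos(r)+y*np.sin(r),-x*np.sin(r)+y*np.cos(r),z])
        R=Rc@A.T
        R=Rot.from_matrix(R).as_matrix();P=cam-R@ct
        tipz=(P+R@[0,0,.08])[2]
        if P[2]<.15 or tipz<.12: continue
        q=robot.ik(P,rpy(R))
        if q is not None: out.append((abs(abs(az)-90)+el*.7+.1*np.abs(q-q0).max(),az,el,d,roll,P.round(3).tolist(),rpy(R).round(2).tolist(),np.round(q).tolist()))
out.sort(key=lambda t:t[0])
for o in out[:12]:print(o)
print(len(out))
E
python3 look.py
```

```text
(np.float64(27.52269947732924), 80, 15, 0.32, 240, [0.428, -0.055, 0.264], [115.1, 22.52, 166.73], [-54.0, -1.0, -26.0, 115.0, 53.0, -81.0])
(np.float64(28.121716093893475), 80, 15, 0.25, 240, [0.472, -0.003, 0.246], [115.1, 22.52, 166.73], [-44.0, -2.0, -27.0, 105.0, 59.0, -69.0])
(np.float64(28.26709436709821), 80, 15, 0.32, 210, [0.417, -0.039, 0.282], [135.87, 46.08, -173.29], [-54.0, -18.0, -34.0, 109.0, 53.0, -98.0])
(np.float64(28.511216858335125), 80, 15, 0.25, 210, [0.46, 0.013, 0.264], [135.87, 46.08, -173.29], [-43.0, -20.0, -36.0, 96.0, 58.0, -82.0])
(np.float64(28.52366349600867), 80, 15, 0.32, 270, [0.429, -0.064, 0.238], [104.34, -4.45, 157.05], [-55.0, 11.0, -23.0, 121.0, 54.0, -65.0])
(np.float64(29.32052911373802), 80, 15, 0.25, 270, [0.472, -0.012, 0.22], [104.34, -4.45, 157.05], [-46.0, 12.0, -23.0, 114.0, 62.0, -57.0])
(np.float64(29.32138287495991), 80, 15, 0.32, 180, [0.398, -0.021, 0.29], [-180.0, 57.54, -129.84], [-56.0, -37.0, -44.0, 106.0, 54.0, -118.0])
(np.float64(29.742757831384765), 80, 15, 0.25, 180, [0.442, 0.031, 0.271], [-180.0, 57.54, -129.84], [-43.0, -42.0, -48.0, 89.0, 57.0, -96.0])
(np.float64(30.141160269853692), 100, 15, 0.32, 270, [0.366, -0.017, 0.238], [104.34, -4.45, 137.05], [-67.0, -21.0, -52.0, 119.0, 61.0, -58.0])
(np.float64(30.29327235641033), 100, 15, 0.32, 240, [0.368, -0.008, 0.264], [115.1, 22.52, 146.73], [-64.0, -39.0, -54.0, 115.0, 59.0, -69.0])
(np.float64(30.58137836237887), 80, 15, 0.25, 300, [0.462, -0.013, 0.195], [96.95, -32.57, 151.54], [-49.0, 21.0, -24.0, 121.0, 65.0, -44.0])
(np.float64(31.064922957897124), 100, 15, 0.25, 240, [0.427, 0.026, 0.246], [115.1, 22.52, 146.73], [-49.0, -44.0, -56.0, 92.0, 66.0, -40.0])
472
```

```bash
cat >> look.py <<'E'
print('---')
k=0
for o in out:
    R=Rot.from_euler('xyz',o[6],degrees=True).as_matrix();z=R[:,2];w=B(o[5])-.25*z
    if w[2]>.36 and abs(abs(o[1])-90)<=20 and max(abs(B(o[7])[3]-0),0)<118:
        print(o[1:5],o[5],o[6],o[7],w.round(2),(B(o[5])+.073*z).round(2));k+=1
    if k>10:break
E
python3 look.py | sed -n '/---/,$p'
```

```text
Traceback (most recent call last):
  File "look.py", line 19, in <module>
    q=robot.ik(P,rpy(R))
ValueError: time passes only in moves, steps and waits
```

Run:
```python
from plant import robot
import numpy as np
from h import *
print(robot.observe()['time'])
# from the earlier printed list: wrist point for candidates
for P,r in (([0.417,-0.039,0.282],[135.87,46.08,-173.29]),([0.46,0.013,0.264],[135.87,46.08,-173.29]),([0.398,-0.021,0.29],[-180,57.54,-129.84]),([0.428,-0.055,0.264],[115.1,22.52,166.73])):
    z=Rot.from_euler('xyz',r,degrees=True).as_matrix()[:,2];print(z.round(2),(B(P)-.25*z).round(2),(B(P)+.075*z).round(2))
print(robot.ik([0.417,-0.039,0.282],[135.87,46.08,-173.29]))
```

```text
23.3667
[ 0.43  0.75 -0.5 ] [ 0.31 -0.23  0.41] [0.45 0.02 0.24]
[ 0.43  0.75 -0.5 ] [ 0.35 -0.17  0.39] [0.49 0.07 0.23]
[ 0.54  0.65 -0.54] [ 0.26 -0.18  0.42] [0.44 0.03 0.25]
[ 0.37  0.84 -0.39] [ 0.34 -0.27  0.36] [0.46 0.01 0.23]
[-53.64487661 -17.80604626 -33.68401765 109.18403775  52.5363531
 -97.6402846 ]
```

Run:
```python
from plant import robot
from h import *
q=robot.observe()['q'];print(np.round(q))
robot.move_pose([.45,-.2,.42],rpy(toolR(BD[2])))
robot.goto_joints([-53.645,-17.806,-33.684,109.184,52.536,-97.64]);robot.pause(.3)
s=robot.observe();print(s['time'],s['tool_pos'],s['ft_force'])
c=robot.get_calibration('wrist');np.save('w9.npy',c,allow_pickle=True)
cv2.imwrite('pics/w9.png',robot.grab_frame('wrist'))
```

```text
[ -14.   31.   44.  116.    9. -145.]
25.9167 [ 0.41719741 -0.03911473  0.28235802] [ 0.28638587 -0.20915922 -0.72931607]
```

View pics/w9.png

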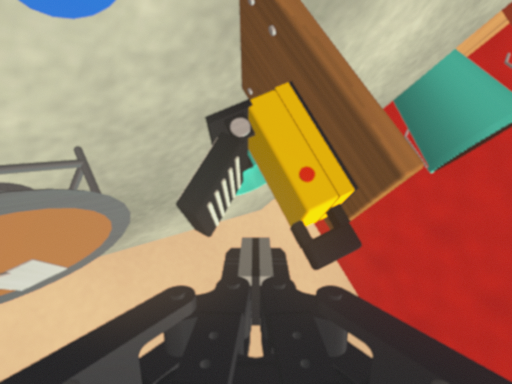

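Run:
```python
from h import *
im=cv2.imread('pics/w9.png');cv2.imwrite('pics/w9a.png',crop(im,170,370,75,275,3.9)[:600])
cv2.imwrite('pics/w9b.png',crop(im,170,280,90,240,4))
```

```text
(no output)
```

View pics/w9a.png

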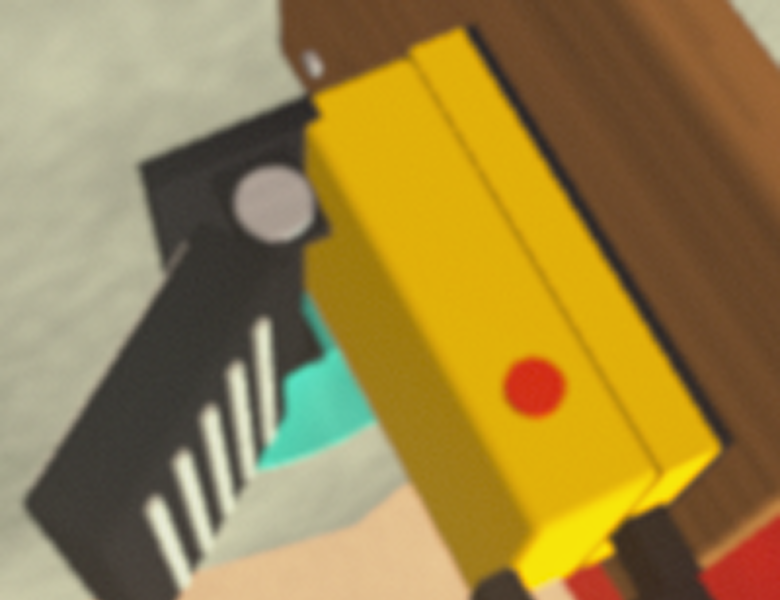

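View pics/w9b.png

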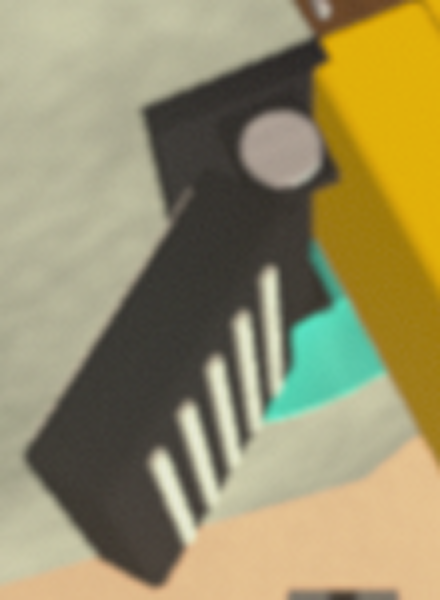

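```bash
cat > fit9.py <<'E'
from h import *
def pose(P,p):  # p: x along board, z, pitch(fwd lean +), y, yaw off ; pivot lamp origin
    P=B(P,float)@Rot.from_euler('y',-p[2]).as_matrix().T
    P=place(P,0,0,p[4] if len(p)>4 else 0)+[p[0],p[3],p[1]]
    return place(P,*BD)
def run(c,mc,uc,mp,up,a0=1.0,free=4):
    full=lambda v:B([v[0],v[1],v[2],v[3],v[4] if free>4 else 0])
    def r(v):
        pp=np.vstack([pose(mc,full(v)),pose(mp(v[-1]),full(v))]);return (proj(c,pp)-np.vstack([uc,up])).ravel()
    s=least_squares(r,[LX,LZ,0,0]+([0] if free>4 else [])+[a0]);return s.x,s.fun.reshape(-1,2)
E
python3 - <<'E'
from fit9 import *
c=np.load('w9.npy',allow_pickle=True).item()
ka=lambda l:(B(l,float)+.5)/3.9-.5+[170,75]
kb=lambda l:(B(l,float)+.5)/4-.5+[170,90]
mc=[[-.025,.045,0],[.025,.045,0],[.025,.045,.12],[-.025,.045,.12]]
uc=ka([[310,95],[475,25],[733,437],[533,530]])
hub=[-.040,.05,.022]
mp=lambda a:B([panel(a)[5],panel(a)[7],hub])
up=np.vstack([kb([[25,455],[97,552]]),ka([[275,204]])])
for f in(4,5):
    x,r=run(c,mc,uc,mp,up,free=f);print(x.round(4),'lean deg %.2f panel deg %.1f'%(np.degrees(x[2]),np.degrees(x[-1])));print(r.round(1).tolist())
im=cv2.imread('pics/w9.png');o=crop(im,170,370,75,230,3.9)
P=[*x[:4],x[4]];box(o,c,pose(case(),P),(0,255,0),3.9,(170,75));box(o,c,pose(panel(x[-1]),P),(255,0,255),3.9,(170,75));cv2.imwrite('pics/w9c.png',o[:600])
E
```

```text
[-0.0381  0.1109  0.0299 -0.0017  0.9596] lean deg 1.71 panel deg 55.0
[[-5.0, 2.9], [-0.4, 0.8], [1.4, 1.6], [2.2, 3.3], [-2.1, 3.1], [3.2, -8.7], [-0.1, -2.6]]
[-0.0312  0.11    0.0419 -0.0018  0.1276  0.9926] lean deg 2.40 panel deg 56.9
[[-4.2, 3.7], [0.6, -1.8], [1.4, 0.5], [0.6, 3.4], [-0.8, 3.5], [2.1, -8.4], [-0.0, -0.8]]
```

View pics/w9c.png

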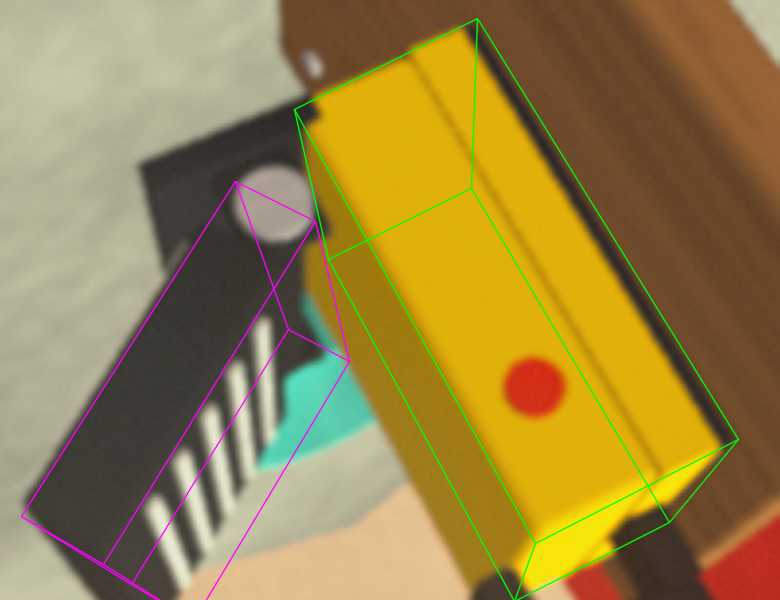

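Run:
```python
from fit9 import *
c=np.load('w9.npy',allow_pickle=True).item()
ka=lambda l:(B(l,float)+.5)/3.9-.5+[170,75]
kb=lambda l:(B(l,float)+.5)/4-.5+[170,90]
mc=[[-.025,.045,0],[.025,.045,0],[.025,.045,.12],[-.025,.045,.12]]
uc=ka([[308,92],[475,25],[733,437],[533,530]])
hub=[-.040,.05,.022]
mp=lambda a:B([panel(a)[5],panel(a)[4],panel(a)[6],hub])
up=np.vstack([kb([[25,455],[97,552],[157,588]]),ka([[275,204]])])
for f in(4,5):
    x,r=run(c,mc,uc,mp,up,free=f);print(x.round(4),'lean deg %.2f panel deg %.1f'%(np.degrees(x[2]),np.degrees(x[-1])));print(r.round(1).tolist())
    if f==4:
        im=cv2.imread('pics/w9.png');o=crop(im,170,370,75,245,3.5)
        P=[*x[:4],0];box(o,c,pose(case(),P),(0,255,0),3.5,(170,75));box(o,c,pose(panel(x[-1]),P),(255,0,255),3.5,(170,75));cv2.imwrite('pics/w9d.png',o[:600])
print(proj(c,place(boardbox(),*BD)).round())
```

```text
[-0.0353  0.1085  0.0414 -0.0059  0.964 ] lean deg 2.37 panel deg 55.2
[[-3.1, 2.9], [0.4, 0.8], [-0.2, 0.4], [1.1, 1.0], [-0.9, -0.9], [0.1, -0.3], [1.9, 0.1], [1.1, -3.9]]
[-0.0354  0.1084  0.0414 -0.0061 -0.004   0.9617] lean deg 2.37 panel deg 55.1
[[-3.1, 2.9], [0.4, 0.9], [-0.3, 0.4], [1.1, 0.9], [-0.7, -0.9], [-0.1, -0.2], [1.7, 0.2], [1.1, -4.0]]
[[241.  86.]
 [237. -57.]
 [253.  81.]
 [257. -64.]
 [332. 231.]
 [406. 174.]
 [345. 224.]
 [429. 161.]]
```

View pics/w9d.png

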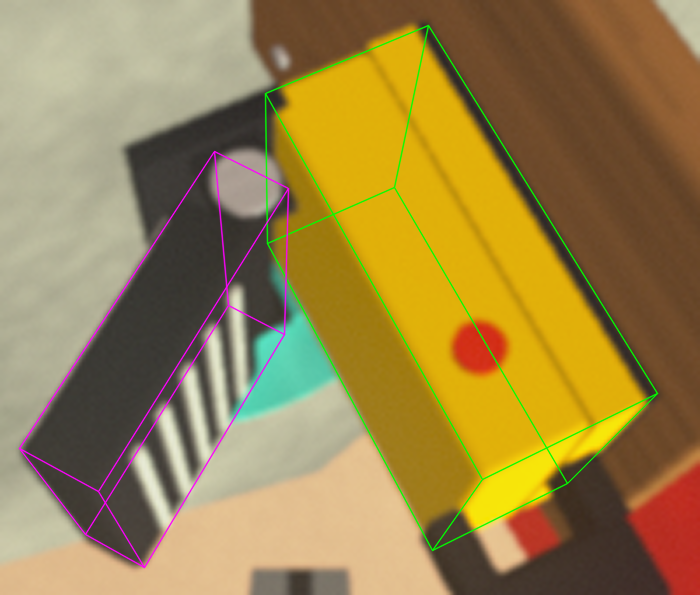

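Run:
```python
from plant import robot
from fit9 import *
lp=[-.0353,.1085,.0414,0,0]
def cw(a): # world corner pos; board-frame x and z
    cc=corner(a);P=B([[cc[0],0,cc[1]]])@Rot.from_euler('y',-lp[2]).as_matrix().T+[lp[0],0,lp[1]];return P[0,0],P[0,2]
x,z=cw(.9635);off=(.110+.0786)-z;print('corner z at last press',z,'offset',off)
def T(a,up=0): x,z=cw(a);return place([x-.002,0,z+off+.0726+up],*BD)[0]
robot.move_pose([.45,-.2,.42],rpy(toolR(BD[2])))
robot.move_pose(T(.9,.10),rpy(toolR(BD[2])))
robot.line_to(T(.93,.02),vel=.12);print(tip(robot))
for a in(.93,.97,1.01,1.047):
    print(a,robot.line_to(T(a),vel=.03,guard=15),tip(robot),T(a)[2]-robot.observe()['tool_pos'][2])
robot.pause(.1);e=T(1.047)[2]-robot.observe()['tool_pos'][2];print(e)
if e<-.0004: robot.line_to(T(1.047)+[0,0,e],vel=.02,guard=15);print(tip(robot))
p=robot.observe()['tool_pos'].copy();p[2]+=.1
robot.line_to(p,vel=.12);print(tip(robot))
robot.move_pose([.45,-.2,.42],rpy(toolR(BD[2])))
robot.goto_joints([-53.645,-17.806,-33.684,109.184,52.536,-97.64]);robot.pause(.3)
s=robot.observe();print(s['time'])
c=robot.get_calibration('wrist');np.save('w10.npy',c,allow_pickle=True)
im=robot.grab_frame('wrist');cv2.imwrite('pics/w10.png',im);cv2.imwrite('pics/w10a.png',crop(im,170,370,75,225,4)[:600])
cv2.imwrite('pics/w10b.png',crop(im,170,280,90,240,4))
```

```text
corner z at last press 0.18743869583232664 offset 0.0011613041676733493
(29.18, 'x -0.1093 z 0.1020', 'f -0.4 0.4')
0.93 False (29.99, 'x -0.1089 z 0.0811', 'f -1.0 -0.1') -0.00013873340964637437
0.97 False (30.27, 'x -0.1115 z 0.0782', 'f -0.3 0.6') -3.0222796099543814e-05
1.01 False (30.54, 'x -0.1138 z 0.0751', 'f -0.3 0.5') 0.00013215648895487098
1.047 False (30.81, 'x -0.1157 z 0.0722', 'f -0.0 0.2') 0.00020482784896252992
0.00017138601600474868
(31.89, 'x -0.1153 z 0.1714', 'f -0.0 -0.2')
34.5583
```

View pics/w10a.png

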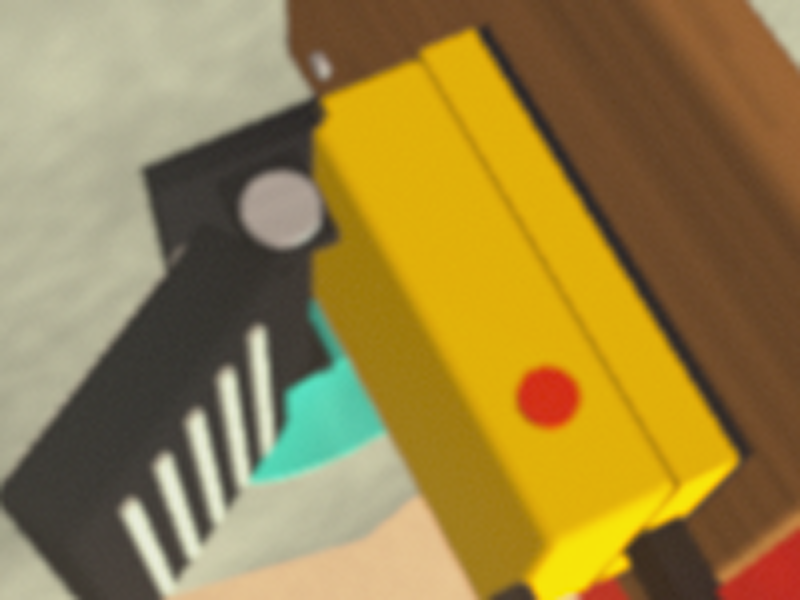

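View pics/w10b.png

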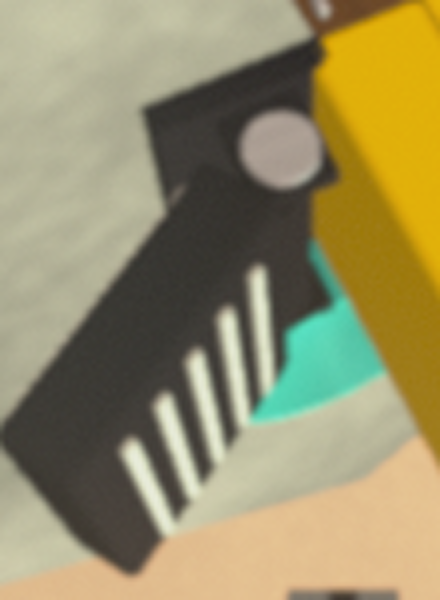

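Run:
```python
from fit9 import *
from plant import robot
c=np.load('w10.npy',allow_pickle=True).item()
ka=lambda l:(B(l,float)+.5)/4-.5+[170,75]
kb=lambda l:(B(l,float)+.5)/4-.5+[170,90]
mc=[[-.025,.045,0],[.025,.045,0],[.025,.045,.12],[-.025,.045,.12]]
uc=ka([[317,95],[487,26],[750,450],[547,543]])
hub=[-.040,.05,.022]
mp=lambda a:B([panel(a)[5],panel(a)[4],panel(a)[6],hub])
up=np.vstack([kb([[2,432],[80,540],[137,577]]),ka([[282,209]])])
x,r=run(c,mc,uc,mp,up,free=4);print(x.round(4),'lean %.2f panel %.1f'%(np.degrees(x[2]),np.degrees(x[-1])));print(r.round(1).tolist())
P=[*x[:4],0]
# direct: front face edge direction, two points along the panel front edge on +y side
pts=kb([[178,192],[2,432]])
f=lambda a:proj(c,pose(B([[-.040-.011*np.cos(a)-t*np.sin(a),.05,.022-.011*np.sin(a)+t*np.cos(a)] for t in(.02,.09)]),P))
d=pts[1]-pts[0]
for a in np.radians([56,58,60,62,64]):
    e=np.diff(f(a),axis=0)[0];print(round(np.degrees(a)),'dir diff',round(np.degrees(np.arctan2(d[1],d[0])-np.arctan2(e[1],e[0])),2))
S=robot.get_calibration('side')
sd=crop(robot.grab_frame('side'),200,270,130,200,8)
box(sd,S,pose(panel(x[-1]),P),(255,0,255),8,(200,130));box(sd,S,pose(case(),P),(0,255,0),8,(200,130));cv2.imwrite('pics/s10.png',sd)
```

```text
[-0.0349  0.1083  0.044  -0.0065  1.0335] lean 2.52 panel 59.2
[[-3.2, 2.8], [0.6, 0.9], [-0.1, 0.0], [0.8, 1.0], [-0.8, -0.1], [0.0, -1.1], [1.7, 0.2], [1.2, -3.8]]
56 dir diff 1.97
58 dir diff -0.12
60 dir diff -2.19
62 dir diff -4.25
64 dir diff -6.28
```

View pics/s10.png

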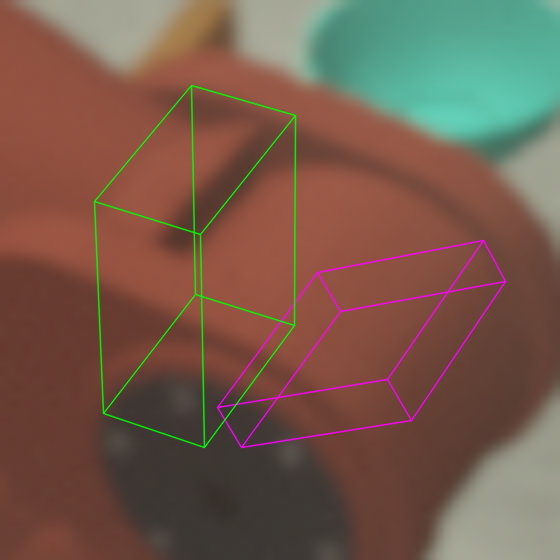

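Run:
```python
from fit9 import *
ka=lambda l:(B(l,float)+.5)/4-.5+[170,75]
kb=lambda l:(B(l,float)+.5)/4-.5+[170,90]
c=np.load('w10.npy',allow_pickle=True).item()
mc=B([[-.025,.045,0],[.025,.045,0],[.025,.045,.12],[-.025,.045,.12],[-.025,-.045,.12]])
uc=ka([[317,95],[487,26],[748,450],[547,543],[480,600]])
ed=lambda a:B([panel(a)[5],panel(a)[4],panel(a)[6]])
hub=lambda y:B([[-.040,y,.022]])
ue=kb([[2,432],[80,540],[137,577]]);uh=ka([[282,209]])
for name,i,mp,up in(('nohub,no bf',[1,2,3],ed,ue),('nohub,4',[0,1,2,3],ed,ue),('hub.056,no bf',[1,2,3],lambda a:np.vstack([ed(a),hub(.056)]),np.vstack([ue,uh])),('hub.05,nobf',[1,2,3],lambda a:np.vstack([ed(a),hub(.05)]),np.vstack([ue,uh])),('hub.045,nobf',[1,2,3],lambda a:np.vstack([ed(a),hub(.045)]),np.vstack([ue,uh]))):
    x,r=run(c,mc[i],uc[i],mp,up,free=4);print(name,x[:4].round(4),'lean %.2f panel %.1f rms %.2f'%(np.degrees(x[2]),np.degrees(x[-1]),np.sqrt((r**2).mean())),'hubres',(proj(c,pose(hub(.05),[*x[:4],0]))-uh).round(1))
```

```text
nohub,no bf [-0.0355  0.1078  0.0439 -0.0058] lean 2.52 panel 58.6 rms 0.68 hubres [[ 0.4 -4.5]]
nohub,4 [-0.0347  0.1084  0.0549 -0.0043] lean 3.14 panel 58.0 rms 1.20 hubres [[ 1.  -5.4]]
hub.056,no bf [-0.0356  0.1073  0.0219 -0.0118] lean 1.25 panel 61.4 rms 1.68 hubres [[ 1.  -0.9]]
hub.05,nobf [-0.0356  0.1075  0.0316 -0.009 ] lean 1.81 panel 60.1 rms 1.10 hubres [[ 0.7 -2.5]]
hub.045,nobf [-0.0356  0.1076  0.0393 -0.0069] lean 2.25 panel 59.1 rms 0.73 hubres [[ 0.4 -3.8]]
```

Run:
```python
from plant import robot
from h import *
robot.move_pose([.42,-.3,.42],rpy(toolR(BD[2])));robot.pause(.3)
s=robot.observe();print(s['time'],s['ft_force'])
cv2.imwrite('pics/t11.png',robot.grab_frame('top'));cv2.imwrite('pics/s11.png',robot.grab_frame('side'))
```

```text
38.9583 [-0.40803298 -0.27457738 -0.57665938]
```

View pics/t11.png

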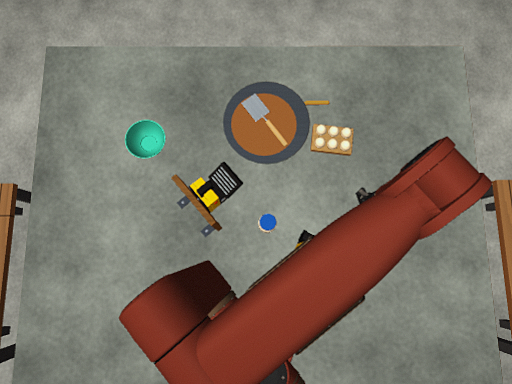

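View pics/s11.png

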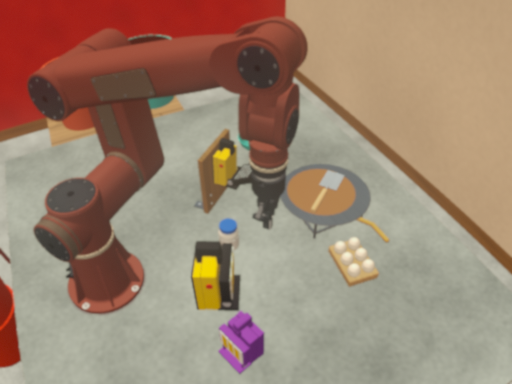

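Run:
```python
from plant import robot
print(robot.job_done(),robot.observe()['time'])
```

```text
the job is handed in; nothing more can be done
the job is handed in; nothing more can be done
```

The small yellow lamp (top picture, pixel 354,211) hangs on the stud, and its light panel is tipped to about 60° towards the griddle. I handed the job in just after 39 s of the 64 s allowed.

- **Which lamp:** I took the small yellow one because its edges matched the 90 × 120 mm case. The larger yellow lamp and the purple one were not touched.
- **Hanging:** The lamp's back met the board at a computed gap of 2 mm, so the stud's head was through the keyhole. It then slid down 28.5 mm before the stop took load (28 mm expected). It stayed hung after release.
- **Panel:** It started at about 25°. The first press left it at about 55°. After a second press, most fits to a side-on wrist picture gave 58–60°, and one with a different hinge-hub position gave 61°. I estimate 59°, give or take 1.5°. After the second press I backed the finger off before those measurements, so the panel was holding by itself. I did not nudge it further.
- **Lean of the lamp:** The fits show it leaning forward about 2.5°. That is about what the play between the stud and the plate allows. Measured against true vertical the panel is therefore nearer 61–62°.
- **Everything else:** The final top and side pictures show the jar, eggs, bowl and spatula where they were, and the robot clear of everything.

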